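# Tap the egg cup home into the well of its saucer

## Task

Two boiled eggs are set out for breakfast in egg cups; one cup already stands in the round well of its saucer, the other has been put down off-centre on the flat of its saucer. Nudge that off-centre cup with light taps of your fingertips until its foot has dropped fully into the well in the middle of its saucer and it stands level, with the egg still in it. Do not grip or lift anything, do not touch the egg, leave the saucer where it is, and leave the other setting and everything else alone.

Things in the scene. Friction and masses are not known exactly. Their poses are not given: they have to be found in the camera images.
- egg_cup: the off-centre egg cup: white porcelain, loose, about 0.09 kg, 40 mm high. Foot 40 mm across, waist 23 mm, bowl widest (52 mm) 34 mm above the foot, so an upright finger meets it there. Origin at the centre of the foot's underside, z up. Starts on its saucer's ledge 29 to 40 mm from the well's centre. A push of under 1 N slides it; driven fast (0.15 m/s) against the well's far edge it topples. Over 12 N on it or a tilt of 0.35 rad is too rough.
- saucer: the saucer under the off-centre cup: white, round, 144 mm across, loose, about 0.22 kg. Origin at the centre of its underside, on the worktop (z = 0), z up; its yaw shows nowhere. Flat ledge 9.5 mm above the worktop from the well out to 60 mm radius, then a rim rising to 13 mm. It is dragged along if the cup is pushed on against the far edge of the well; it may end up to 15 mm from where it stood.
- well (a point): centre of the floor of that saucer's well, where the middle of the cup's foot belongs; 5.5 mm above the worktop. The well is 46 mm across (3 mm play round the foot) and 4 mm deep with a steep edge: the foot drops in as the cup is pushed over it, rocking a little, and the edge then holds it.
- egg: the brown egg sitting loose in the off-centre cup, blunt end down, 43 mm across and 53 mm long, 0.06 kg. Origin at its widest section, 38 mm above the cup's origin; z up along its length. Its top is 69 mm above the cup's foot, so 78 mm above the worktop while the cup is on the ledge; it is narrower than the cup's bowl.
- cup_seat (a point): the point in the off-centre cup, on its axis 38 mm above the underside of its foot, where the egg's origin is when the egg is seated
- done_cup: the other egg cup, the same in shape, with its egg (top 74 mm above the worktop), already in the well of its own saucer; leave it alone. Origin at the centre of the underside of its foot. The two settings may be either way round, left or right, 14 to 25 cm apart.
- done_saucer: the saucer of the other setting, the same in shape; leave it alone. Origin at the centre of its underside.
- salt: salt shaker, 44 mm across, 90 mm high, standing behind the settings; origin at the centre of its underside; bystander
- teaspoon: teaspoon 130 x 27 x 12 mm lying on the worktop behind the settings; origin under its middle, x along its length; bystander
- teaspoon_2: teaspoon 130 x 27 x 12 mm lying to the right of the settings; origin under its middle, x along its length; bystander
- glass: drinking glass, 78 mm across, 93 mm high, standing at the back right; origin at the centre of its underside; bystander

How it is judged:
At the end, for the whole second after the job is handed in: Foot down in its well (centre within 5 mm, underside within 1.3 mm of the floor), cup within 0.05 rad of upright and at rest, egg seated within 6 mm; saucer within 15 mm, other setting within 10 mm, bystanders within 15 mm of their starts (horizontal distance between egg_cup and well below 0.005 m and z of egg_cup in the frame of saucer below 0.0068 m and angle between egg_cup's own z axis and vertical below 0.05 rad and distance between egg and cup_seat below 0.006 m and linear speed of egg_cup below 0.01 m/s and linear speed of egg below 0.02 m/s and distance of each of saucer, salt, teaspoon, teaspoon_2, glass from where it was at the start of the episode below 0.015 m and distance of each of done_cup, done_saucer from where it was at the start of the episode below 0.01 m); the robot touches nothing.
It fails at once if the egg cup or its saucer is lifted, or the cup tips more than 0.35 rad (height (world z) of egg_cup above 0.026 m or height (world z) of saucer above 0.012 m or angle between egg_cup's own z axis and vertical above 0.35 rad).
It fails at once if the egg leaves its cup, or the robot touches it (distance between egg and cup_seat above 0.012 m or contact force between any of the fingers, the arm and egg above 0.3 N).
It fails at once if the cup is gripped or hit with more than 12 N (contact force between the fingers and egg_cup above 12 N).
It fails at once if the saucer is shoved more than 20 mm, or the other setting is disturbed by more than 12 mm (distance of saucer from where it was at the start of the episode above 0.02 m or distance of any of done_cup, done_saucer from where it was at the start of the episode above 0.012 m).
It fails at once if a bystander is moved by more than 20 mm (distance of any of salt, teaspoon, teaspoon_2, glass from where it was at the start of the episode above 0.02 m).
It also fails if it takes over 32 s, if anything falls off the work surface, if the arm or the gripper's body presses on something with over 40 N, if the wrist force passes 120 N, or if a joint passes its speed limit or range.

## Robot

A 6-joint arm with a two-finger parallel gripper is mounted at the origin on a cart in front of the work surface, level with it; the furniture and walls round the work are solid. World frame = base frame: x ahead of the robot, y to its left, z up, the work surface at z = 0. Lengths are in m, angles in rad, forces in N, time in s.
With the tool pointing down it reaches from about 0.35 to 0.85 m from the base axis. Payload 8.1 kg.
Tool frame: the origin (TCP) lies at the very end of the fingers, on their centre line; the grasp point (between the pads) lies 19 mm behind it; z points along the fingers, y is the direction in which the jaws open and shut (so a half turn about z gives the same grasp; the last joint's range is limited). The gripper opens to 93 mm and grips with 3 to 60 N. Pads are 15 mm wide; open, the fingers measure 128 mm over their backs; the gripper's body (75 mm by 188 mm) begins 65 mm behind the grasp point.
Start: joints at [-1.377, 0.13, 1.488, -0, 1.523, -0.085], TCP at [0.165, -0.577, 0.219] pointing down, gripper open.
Joint ranges: [-2.96, 2.96], [-0.89, 2.26], [0.02, 2.5], [-1.34, 4.48], [0, 2.73], [-2.66, 2.66]. Speed limits (rad/s): [2.39, 2.39, 2.79, 3.14, 3.14, 3.14].

## Interface

Orientations are given as a rotation vector (axis times angle).
In Python, from plant import robot, vision gives the robot as it stands.
- The arm moves only by the shell command python3 -m creep 'ROWS' [FORCE]. ROWS is JSON, a list of rows, each a list of 7 numbers: the shift along the world's x, y, z in m, then the turn, a rotation vector about the world's x, y, z in degrees, then the closure, from 0 (fully open) to 1 (shut). A call has 1 to 10 rows; each row shifts and turns the commanded pose from where the row before left it; what a row does not reach is not made up. A row lasts 1/12 s, in which the tool goes at most 41.7 mm and 7.16 degrees, less where a joint would pass 70% of its speed; a pose out of reach is approached as far as the arm can. A call is refused whole if a number of a shift passes 0.0417 or a number of a turn 7.16, either way. A call with a gripper value outside its range is refused whole. The fingers move at their own pace and stop on an object; FORCE is the grip in N (left out, the last holds). Time passes only in rows, so rows that do not move let the fingers close. It gives the time, the measured TCP pose, the force and the opening at its end, in the units of the state.
- robot.read_state(): the state, without advancing time (a new reading comes with each control period).
- vision.read_camera(name): name is "side" or "top"; returns (picture, depth): 384x512x3 uint8, red, green, blue; 384x512 float32, m along the optical axis (not along the pixel's ray), 0 where there is no reading.
- vision.get_calibration(name): a dict with "fx", "fy", "cx", "cy" (pixels), "dist_coeffs" ([k1, k2, p1, p2, k3] as OpenCV has them; the pictures are not rectified), "R" (3x3) and "t" (3): a world point X has camera coordinates R X + t. Camera axes: x right, y down, z forward; pixel columns grow to the right and rows downward; lengths in m; the calibration is good to about 2 mm. A picture is of the moment at which its call begins. get_calibration takes no time and is no camera call.
- robot.close_job(): hands the job in, once; it reports no verdict.
The state is a dict: "t": time; "q": joint angles; "dq": joint speeds; "joint_torque": joint torques, N m; "tool_pos": TCP position; "orientation": TCP orientation; "force": force on the tool from outside, world axes, zero at the start; "wrist_torque": the same for the moment, N m; "opening": finger opening in m.
Only numpy, scipy, OpenCV 4.12 (cv2) and the standard library are available. Lean on these libraries where they do the work, as an engineer would, in place of code of your own. Each camera call takes 0.05 s, during which the arm holds its last target. There are 200 camera calls.

## Working session

There is one attempt and no reset: what is moved stays moved. The work goes in short steps, Python scripts to look and compute and a shell command to move; the robot and the scene stay as the last step left them, time stands still between calls to the robot, and variables do not carry over. Pictures are saved under pics/ and viewed, on a budget of 10 in all, crops included, one or two more only if the job needs it, and the job is handed in when it is done.

```bash
ls; mkdir -p pics; cat > h.py <<'E'
import numpy as np, cv2
from plant import robot, vision
def grab(n):
    p,d=vision.read_camera(n); c=vision.get_calibration(n)
    return p,d,c
def world(c,uv,z):
    K=np.array([[c['fx'],0,c['cx']],[0,c['fy'],c['cy']],[0,0,1]]);R=np.array(c['R']);t=np.array(c['t'])
    u=cv2.undistortPoints(np.array(uv,float).reshape(-1,1,2),K,np.array(c['dist_coeffs']))[:,0]
    r=np.c_[u,np.ones(len(u))]@R; o=-R.T@t
    return r,o
def atz(c,uv,h):
    r,o=world(c,uv,0); s=(h-o[2])/r[:,2]; return o+s[:,None]*r
def cloud(c,d,mask=None):
    v,u=np.nonzero(d>0 if mask is None else (d>0)&mask)
    R=np.array(c['R']);t=np.array(c['t'])
    r,o=world(c,np.c_[u,v],0)
    return u,v,o+r*d[v,u][:,None]
E
python3 - <<'E'
from h import *
for n in("top","side"):
    p,d,c=grab(n); cv2.imwrite(f"pics/{n}0.png",p[:,:,::-1]); np.savez(f"{n}0.npz",p=p,d=d)
    print(n,c['fx'],-np.array(c['R']).T@np.array(c['t']), np.array(c['R'])[2])
s=robot.read_state();print(s['t'],s['tool_pos'],s['orientation'],s['force'],s['opening'])
E
```

```text
pics
top 487.9000447129815 [ 0.30512213 -0.3369028   0.9800219 ] [ 0.20908995  0.01340409 -0.97780454]
side 375.9067577613528 [0.43473566 0.43223755 0.47385721] [ 0.06709522 -0.88108644 -0.46817189]
0.1 [ 0.16504822 -0.57631044  0.21770083] [-3.10944663e+00 -4.36260730e-01  1.75915164e-04] [ 0.21148099 -0.4641728  -0.60070619] 0.09317471802543204
```

View pics/top0.png

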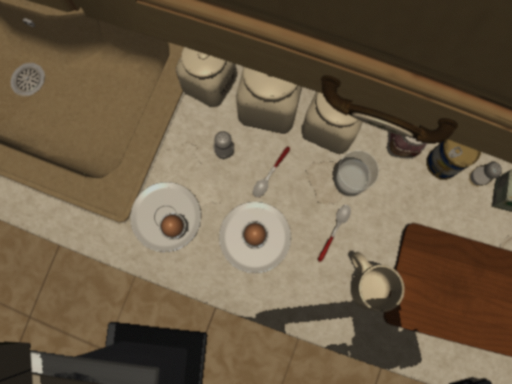

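View pics/side0.png

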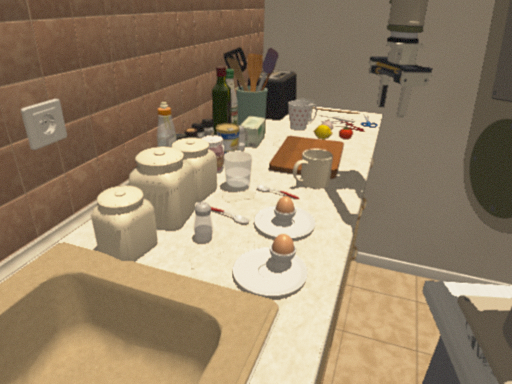

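The top view shows the off-centre cup on the left saucer, which is centred near (166,216), with its egg at (172,225). The finished setting is at (255,235). The salt is at (224,144) and the spoons are at (270,172) and (334,232). The side view agrees: the off-centre cup is the nearer one, with its egg at (283,247).

```bash
python3 - <<'E'
from h import *
from scipy.optimize import least_squares
T=np.load("top0.npz");S=np.load("side0.npz")
ct=vision.get_calibration("top");cs=vision.get_calibration("side")
print(atz(ct,[(166,216),(172,225),(255,235),(224,144),(262,190)],0.01).round(3))
for n,D,c in(("top",T,ct),("side",S,cs)):
    p=D['p'].astype(int);d=D['d']
    br=(p[:,:,0]-p[:,:,2]>45)&(p[:,:,0]>90)
    u,v,P=cloud(c,d)
    b=br[v,u]
    c0=atz(ct,[(166,216)],0.01)[0]; e0=atz(ct,[(172,225)],0.07)[0]
    near=np.hypot(*(P[:,:2]-e0[:2]).T)<.03
    k=near&(P[:,2]>.055)&(P[:,2]<.09)
    Q=P[k]; print(n,"egg n",k.sum(),"zmax",Q[:,2].max() if k.sum() else 0)
    f=lambda x:np.sqrt(((Q[:,0]-x[0])**2+(Q[:,1]-x[1])**2)/.0215**2+((Q[:,2]-x[2])/.031)**2)-1
    r=least_squares(f,[e0[0],e0[1],.0475],loss='soft_l1',f_scale=.05);print(" egg fit",r.x.round(4),np.median(abs(r.fun)))
    # saucer points: height 7..15mm
    k=(np.hypot(*(P[:,:2]-c0[:2]).T)<.085)&(P[:,2]<.016)
    Q=P[k];rad=np.hypot(*(Q[:,:2]-c0[:2]).T)
    for a in range(0,85,10): 
        m=(rad>a/1e3)&(rad<(a+10)/1e3); print("  r",a,m.sum(),np.median(Q[m,2]).round(4) if m.any() else None)
a=cv2.resize(T['p'][170:280,115:305],None,fx=4.2,fy=4.2,interpolation=cv2.INTER_CUBIC)
cv2.imwrite("pics/topc.png",a[:,:,::-1])
b=cv2.resize(S['p'][185:305,205:345],None,fx=5,fy=5,interpolation=cv2.INTER_CUBIC)
cv2.imwrite("pics/sidec.png",b[:,:,::-1])
E
```

```text
[[ 0.451 -0.145  0.01 ]
 [ 0.434 -0.159  0.01 ]
 [ 0.429 -0.327  0.01 ]
 [ 0.613 -0.245  0.01 ]
 [ 0.522 -0.333  0.01 ]]
top egg n 363 zmax 0.07972451537362157
 egg fit [ 0.4272 -0.1663  0.0467] 0.022408032549172008
  r 0 22 0.0052
  r 10 109 0.0053
  r 20 236 0.0081
  r 30 377 0.0091
  r 40 557 0.0089
  r 50 807 0.0091
  r 60 995 0.0107
  r 70 1042 0.0007
  r 80 612 0.0003
side egg n 288 zmax 0.0790318340670042
 egg fit [ 0.4269 -0.1641  0.0465] 0.025418605781218406
  r 0 55 0.0063
  r 10 183 0.0066
  r 20 208 0.0095
  r 30 320 0.0101
  r 40 417 0.0101
  r 50 521 0.0101
  r 60 706 0.011
  r 70 645 0.0018
  r 80 352 0.001
```

View pics/topc.png

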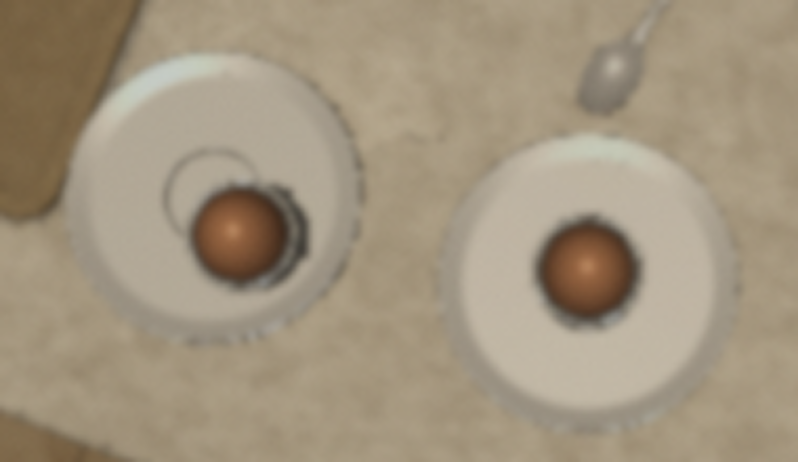

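View pics/sidec.png

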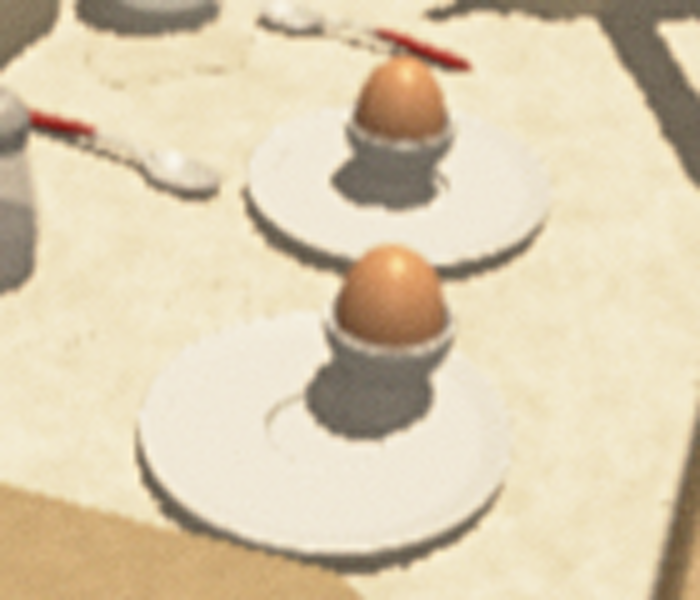

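```bash
cat >> h.py <<'E'
def outline(c,d,c0):
    u,v,P=cloud(c,d); k=(np.hypot(*(P[:,:2]-np.array(c0)).T)<.095)&(P[:,2]>.006)&(P[:,2]<.017)
    Q=P[k,:2]; c=np.array(c0)
    for _ in range(10):
        r=np.hypot(*(Q-c).T);a=np.arctan2(*(Q-c).T); pts=[]
        for b in np.arange(-np.pi,np.pi,.17):
            m=(a>b)&(a<b+.17)&(r<.08)
            if m.sum()>5: pts.append(Q[m][np.argmax(r[m])])
        pts=np.array(pts); A=np.c_[2*pts,np.ones(len(pts))]
        s=np.linalg.lstsq(A,(pts**2).sum(1),rcond=None)[0]; c=s[:2]
    return c,np.sqrt(s[2]+c@c)
E
python3 - <<'E'
from h import *
for n in("top","side"):
    D=np.load(n+"0.npz");c=vision.get_calibration(n)
    print(n,outline(c,D['d'],(.451,-.145)))
ct=vision.get_calibration("top")
print("well px",atz(ct,[(115+212.5/4.2,170+196/4.2)],.0095),"saucer px",atz(ct,[(115+215.5/4.2,170+200/4.2)],.011))
D=np.load("side0.npz")
E
```

```text
top (array([ 0.45103341, -0.13973035]), np.float64(0.07350000489911966))
side (array([ 0.45427812, -0.1267834 ]), np.float64(0.07209155928832531))
well px [[ 0.44923663 -0.14387371  0.0095    ]] saucer px [[ 0.44722025 -0.14587352  0.011     ]]
```

```bash
python3 - <<'E'
from h import *
def circ(p):
    A=np.c_[2*p,np.ones(len(p))];s=np.linalg.lstsq(A,(p**2).sum(1),rcond=None)[0];return s[:2].round(4),np.sqrt(s[2]+s[:2]@s[:2]).round(4)
ct=vision.get_calibration("top");cs=vision.get_calibration("side")
t=np.array([(70,200),(362,190),(216,54),(216,346),(110,98),(320,305),(105,295),(325,95)])/4.2+[115,170]
print(circ(atz(ct,t,.011)[:,:2]))
s=np.array([(138,430),(511,430),(325,554),(290,313),(190,500),(460,510),(180,355)])/5+[205,185]
print(circ(atz(cs,s,.012)[:,:2]))
w=np.array([(165,195),(213,148),(178,165),(245,157),(180,228)])/4.2+[115,170]
print("well",circ(atz(ct,w,.0095)[:,:2]))
w=np.array([(268,430),(280,408),(300,395),(275,448)])/5+[205,185]
print("well side",circ(atz(cs,w,.0095)[:,:2]), atz(cs,w,.0095)[:,:2].round(4))
# egg tops
D=np.load("top0.npz")
for n,c in(("top",ct),("side",cs)):
    D=np.load(n+"0.npz");u,v,P=cloud(c,D['d']);p=D['p'].astype(int)
    k=(np.hypot(P[:,0]-.427,P[:,1]+.165)<.03)&(P[:,2]>.055)
    print(n,P[k][:,:2].min(0),P[k][:,:2].max(0))
    k=(np.hypot(P[:,0]-.43,P[:,1]+.33)<.04)&(P[:,2]>.055);print(" done egg",P[k][:,:2].min(0),P[k][:,:2].max(0))
E
python3 -m creep '[[0.03,0.0417,0,0,0,5,0.5],[0.03,0.0417,0,0,0,5,0.5],[0.03,0.0417,0,0,0,5,0.5],[0.03,0.0417,0,0,0,5,0.5],[0.03,0.0417,0,0,0,4,0.5],[0.03,0.0417,-0.01,0,0,0,0.5],[0.02,0.0417,-0.01,0,0,0,0.5],[0.01,0.0417,-0.02,0,0,0,0.5],[0.01,0.0417,-0.02,0,0,0,0.5],[0,0,0,0,0,0,0.5]]' 5
```

```text
(array([ 0.4486, -0.1461]), np.float64(0.0716))
(array([ 0.4486, -0.1411]), np.float64(0.0708))
well (array([ 0.4501, -0.1443]), np.float64(0.0231))
well side (array([ 0.4444, -0.1382]), np.float64(0.0256)) [[ 0.4702 -0.1362]
 [ 0.4667 -0.1501]
 [ 0.4594 -0.1591]
 [ 0.4667 -0.1259]]
top [ 0.4063535  -0.18738597] [ 0.44659138 -0.14662612]
 done egg [ 0.4072279  -0.34533376] [ 0.44658481 -0.30658744]
side [ 0.40761677 -0.17172562] [ 0.44602899 -0.14247738]
 done egg [ 0.40782166 -0.3305583 ] [ 0.44474749 -0.30390713]
t: 0.93
tool_pos: [0.345, -0.257, 0.1617]
orientation: [-2.942, -1.077, 0.003]
force: [-0.5, -0.3, -0.2]
opening: 0.0466
```

```bash
python3 -m creep '[[0.02,0.025,-0.01,0,0,4,0.785],[0.02,0.025,-0.03,0,0,0,0.785],[0.0055,0.006,-0.035,0,0,0,0.785],[0,0,-0.03,0,0,0,0.785],[0,0,-0.025,0,0,0,0.785],[0,0,0,0,0,0,0.785],[0,0,0,0,0,0,0.785]]' 5
python3 - <<'E'
from h import *
s=robot.read_state();print(s['t'],s['tool_pos'],s['orientation'],s['force'],s['opening'])
P=[]
for n,x0,y0,x1,y1 in(("top",125,180,215,270),("side",235,215,325,305)):
    p,d,c=grab(n); P.append(cv2.resize(p[y0:y1,x0:x1],(398,398),interpolation=cv2.INTER_CUBIC))
cv2.imwrite("pics/a.png",np.hstack(P)[:,:,::-1])
E
```

```text
t: 1.52
tool_pos: [0.389, -0.2089, 0.0371]
orientation: [-2.91, -1.175, 0.004]
force: [0.4, 0.1, 0.5]
opening: 0.0199
1.5167 [ 0.38902465 -0.20892415  0.03710952] [-2.91003234 -1.174828    0.00358562] [0.40929464 0.08336542 0.52612015] 0.01993290401692098
```

View pics/a.png

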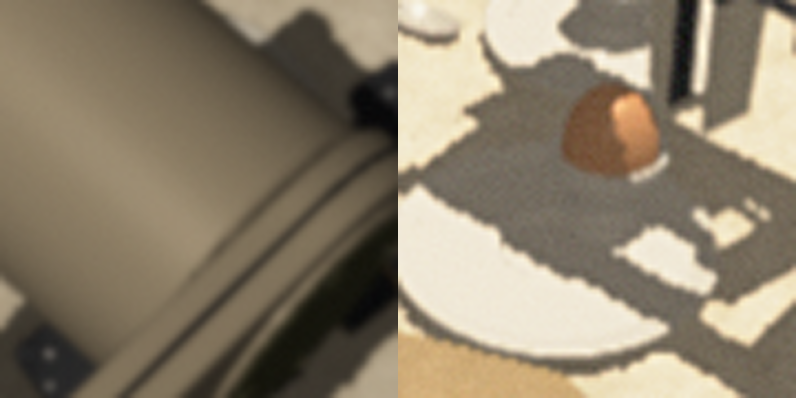

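The side view shows the fingers upright behind the cup on the robot's side, clear of egg and rim; the arm hides the top view. Next I correct the sideways offset, lower the fingers, and close the gap.

```bash
python3 -m creep '[[-0.003,0.0035,-0.008,0,0,0,0.785],[0.0036,0.0035,0,0,0,0,0.785],[0.0036,0.0035,0,0,0,0,0.785],[0.0029,0.0028,0,0,0,0,0.785],[0,0,0,0,0,0,0.785],[0,0,0,0,0,0,0.785]]' 5
python3 - <<'E'
from h import *
s=robot.read_state();print(s['t'],s['tool_pos'],s['force'])
p,d,c=grab("side"); cv2.imwrite("pics/b.png",cv2.resize(p[195:295,235:345],None,fx=6,fy=6,interpolation=cv2.INTER_CUBIC)[:,:,::-1])
u,v,P=cloud(c,d);q=p[v,u].astype(int)
k=(np.hypot(P[:,0]-.43,P[:,1]+.155)<.04)&(P[:,2]>.055)&(P[:,2]<.085)&(q[:,0]-q[:,2]>25);Q=P[k]
print(k.sum(),Q.min(0),Q.max(0),Q.mean(0))
E
```

```text
t: 2.12
tool_pos: [0.398, -0.1962, 0.0305]
orientation: [2.912, 1.177, 0.001]
force: [-0.4, -0.4, -0.4]
opening: 0.0197
2.1167 [ 0.3980366  -0.19619349  0.03053938] [-0.44288758 -0.41798793 -0.44360961]
287 [ 0.40752967 -0.17159906  0.05509963] [ 0.4460354  -0.14149892  0.07838017] [ 0.42694864 -0.15369501  0.06664505]
```

View pics/b.png

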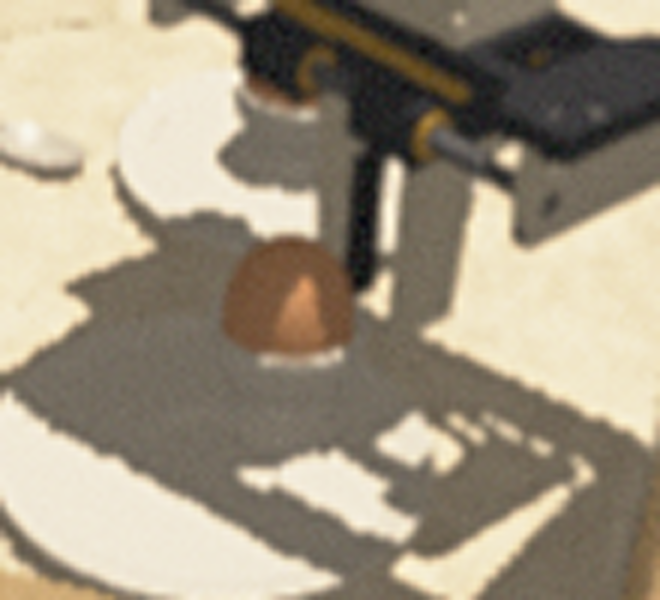

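The cup hasn't moved and the gap is about 10 mm. I start a slow push along (0.72, 0.695).

```bash
python3 -m creep '[[0.002,0.0019,0,0,0,0,0.785],[0.002,0.0019,0,0,0,0,0.785],[0.0018,0.0017,0,0,0,0,0.785],[0.0018,0.0017,0,0,0,0,0.785],[0.0018,0.0017,0,0,0,0,0.785],[0.0018,0.0017,0,0,0,0,0.785],[0.0018,0.0017,0,0,0,0,0.785],[0.0018,0.0017,0,0,0,0,0.785],[0.0018,0.0017,0,0,0,0,0.785],[0,0,0,0,0,0,0.785]]' 5
cat > look.py <<'E'
from h import *
s=robot.read_state();print(s['t'],s['tool_pos'],s['force'])
p,d,c=grab("side"); cv2.imwrite("pics/last.png",cv2.resize(p[195:295,235:345],None,fx=6,fy=6,interpolation=cv2.INTER_CUBIC)[:,:,::-1])
u,v,P=cloud(c,d);q=p[v,u].astype(int)
k=(np.hypot(P[:,0]-.44,P[:,1]+.15)<.05)&(P[:,2]>.05)&(P[:,2]<.085)&(q[:,0]-q[:,2]>25);Q=P[k]
f=lambda x:np.sqrt(((Q[:,0]-x[0])**2+(Q[:,1]-x[1])**2)/.0215**2+((Q[:,2]-x[2])/.031)**2)-1
from scipy.optimize import least_squares
r=least_squares(f,[.44,-.155,.0475],loss='soft_l1',f_scale=.05);print(k.sum(),r.x.round(4),Q[:,2].max())
E
python3 look.py
```

```text
t: 3.0
tool_pos: [0.4145, -0.1803, 0.0302]
orientation: [-2.913, -1.177, -0.0]
force: [-0.3, -0.6, -0.8]
opening: 0.0199
3.0 [ 0.41446665 -0.1802901   0.03018535] [-0.33808978 -0.58671934 -0.76796881]
486 [ 0.4322 -0.1587  0.0517] 0.08488792833388847
```

```bash
sed -i 's/(P\[:,2\]<.085)&(q\[:,0\]-q\[:,2\]>25)/(P[:,2]<.0795)\&(q[:,0]>1.6*q[:,2])/' look.py
python3 -m creep '[[0.0014,0.0016,0,0,0,0,0.785],[0.0014,0.0016,0,0,0,0,0.785],[0.0014,0.0016,0,0,0,0,0.785],[0.0014,0.0016,0,0,0,0,0.785],[0.0014,0.0016,0,0,0,0,0.785],[0,0,0,0,0,0,0.785]]' 5
python3 look.py
```

```text
t: 3.55
tool_pos: [0.4213, -0.1723, 0.0301]
orientation: [-2.913, -1.177, -0.0]
force: [0.8, 0.1, -0.4]
opening: 0.0199
3.55 [ 0.42132231 -0.17228073  0.03013433] [ 0.78052875  0.09482186 -0.43051832]
336 [ 0.4456 -0.145   0.0465] 0.0774372318926334
```

View pics/last.png

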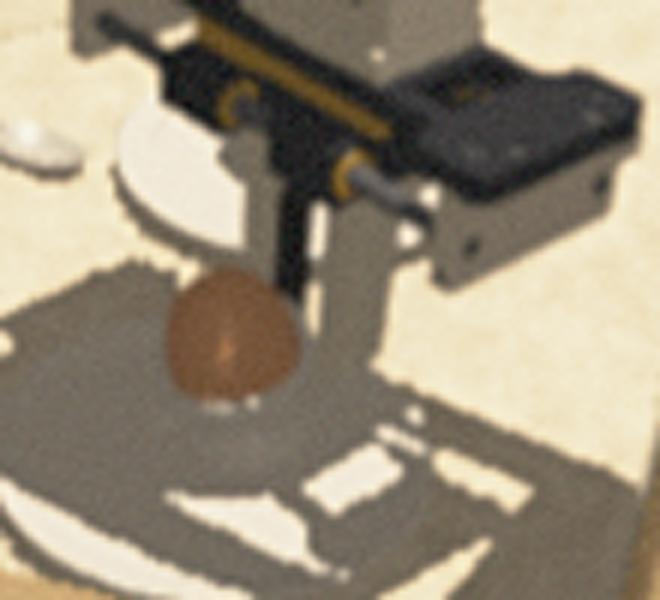

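The side view shows the cup upright with the egg well over toward the saucer's centre. By the fit it is still at ledge height, with about 4 mm left. I'll use 1 mm taps and watch for the 4 mm drop.

```bash
python3 -m creep '[[0.0007,0.0008,0,0,0,0,0.785],[0.0007,0.0008,0,0,0,0,0.785],[0,0,0,0,0,0,0.785]]' 5; python3 look.py
python3 -m creep '[[0.0007,0.0008,0,0,0,0,0.785],[0,0,0,0,0,0,0.785]]' 5; python3 look.py
```

```text
t: 3.85
tool_pos: [0.4225, -0.1709, 0.0301]
orientation: [-2.913, -1.176, 0.0]
force: [-0.5, -0.6, -0.3]
opening: 0.02
3.85 [ 0.42252875 -0.17092002  0.03012769] [-0.49858505 -0.55774544 -0.25307757]
340 [ 0.4468 -0.1438  0.0462] 0.07757194210663293
t: 4.07
tool_pos: [0.4233, -0.1702, 0.0302]
orientation: [-2.913, -1.176, -0.0]
force: [-0.2, -0.4, -0.8]
opening: 0.0201
4.0667 [ 0.4232613  -0.17016365  0.03016854] [-0.19864961 -0.36588958 -0.7838549 ]
341 [ 0.4476 -0.143   0.0464] 0.07732180330670846
```

```bash
python3 -m creep '[[0.0007,0.0008,0,0,0,0,0.785],[0,0,0,0,0,0,0.785]]' 5; python3 look.py
python3 -m creep '[[0.0007,0.0008,0,0,0,0,0.785],[0,0,0,0,0,0,0.785]]' 5; python3 look.py
python3 -m creep '[[0.0007,0.0008,0,0,0,0,0.785],[0,0,0,0,0,0,0.785]]' 5; python3 look.py
```

```text
t: 4.28
tool_pos: [0.424, -0.1694, 0.0301]
orientation: [-2.913, -1.176, -0.0]
force: [-0.8, 0.4, -0.0]
opening: 0.02
4.2833 [ 0.42396434 -0.1693586   0.03014885] [-0.80147888  0.43800428 -0.03777896]
338 [ 0.4482 -0.1422  0.0463] 0.07799453505996184
t: 4.5
tool_pos: [0.4247, -0.1685, 0.0302]
orientation: [-2.913, -1.176, -0.0]
force: [-0.8, -0.2, 0.2]
opening: 0.0202
4.5 [ 0.42468153 -0.16851442  0.03015405] [-0.77376672 -0.1594363   0.16881299]
338 [ 0.4489 -0.1414  0.0462] 0.07725080857182665
t: 4.72
tool_pos: [0.4254, -0.1677, 0.0302]
orientation: [-2.913, -1.176, -0.0]
force: [1.2, -1.1, 0.3]
opening: 0.0195
4.7167 [ 0.42540202 -0.16772391  0.03015465] [ 1.22346602 -1.1167704   0.28173985]
344 [ 0.4496 -0.1405  0.0463] 0.07774917346768301
```

It hasn't dropped by my estimate, although it should be at the well now. I back off so the top camera can see.

```bash
python3 -m creep '[[-0.012,-0.012,0,0,0,0,0.785],[-0.028,-0.028,0,0,0,0,0.785],[-0.01,-0.03,0.03,0,0,0,0.785],[0,-0.04,0.04,0,0,0,0.785],[-0.01,-0.0417,0.03,0,0,0,0.785],[-0.01,-0.0417,0.0,0,0,0,0.785],[-0.01,-0.0417,0.0,0,0,0,0.785]]' 5
python3 - <<'E'
from h import *
P=[]
for n,x0,y0,x1,y1 in(("top",120,170,210,260),("side",225,210,315,300)):
    p,d,c=grab(n); P.append(cv2.resize(p[y0:y1,x0:x1],(398,398),interpolation=cv2.INTER_CUBIC));np.savez(n+"1.npz",p=p,d=d)
    u,v,Q=cloud(c,d);k=(np.hypot(Q[:,0]-.449,Q[:,1]+.144)<.04)&(Q[:,2]>.055)&(Q[:,2]<.09);W=Q[k]
    f=lambda x:np.sqrt(((W[:,0]-x[0])**2+(W[:,1]-x[1])**2)/.0215**2+((W[:,2]-x[2])/.031)**2)-1
    from scipy.optimize import least_squares
    print(n,k.sum(),least_squares(f,[.449,-.144,.0475],loss='soft_l1',f_scale=.05).x,W[:,2].max())
cv2.imwrite("pics/d.png",np.hstack(P)[:,:,::-1])
E
```

```text
t: 5.35
tool_pos: [0.3491, -0.3832, 0.115]
orientation: [2.908, 1.176, 0.003]
force: [1.6, -0.3, -0.1]
opening: 0.0201
top 356 [ 0.446937   -0.14581841  0.045401  ] 0.07949837612211474
side 284 [ 0.44675411 -0.14373773  0.04540307] 0.076660895703481
```

View pics/d.png

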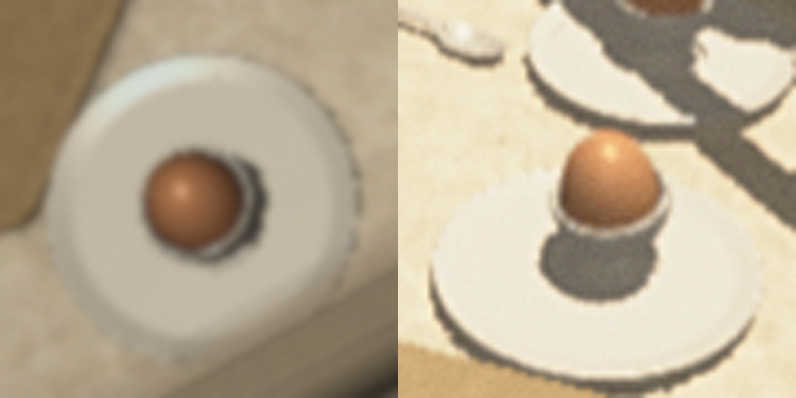

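```bash
python3 - <<'E'
from h import *
from scipy.optimize import least_squares
def fit(n,i,c0):
    D=np.load(f"{n}{i}.npz");c=vision.get_calibration(n);u,v,P=cloud(c,D['d']);q=D['p'][v,u].astype(int)
    W=P[(np.hypot(P[:,0]-c0[0],P[:,1]-c0[1])<.03)&(P[:,2]>.052)&(P[:,2]<.09)&(q[:,0]>1.5*q[:,2])]
    def f(x):
        a=np.array([x[3],x[4],1]);a/=np.linalg.norm(a);w=W-x[:3];h=w@a;r2=(w**2).sum(1)-h*h
        return np.r_[np.sqrt(r2/.0215**2+(h/.031)**2)-1]
    r=least_squares(f,[*c0,.045,0,0],loss='soft_l1',f_scale=.03)
    r0=least_squares(lambda y:f([*y,0,0]),[*c0,.045],loss='soft_l1',f_scale=.03)
    print(n,i,len(W),r.x.round(4),"upright",r0.x.round(4),"top10",np.sort(W[:,2])[-30:].mean().round(4))
for n in("top","side"):
    fit(n,0,(.427,-.327)); fit(n,0,(.427,-.165)); fit(n,1,(.447,-.145))
E
```

```text
Traceback (most recent call last):
numpy._core._exceptions._UFuncOutputCastingError: Cannot cast ufunc 'divide' output from dtype('float64') to dtype('int64') with casting rule 'same_kind'
```

```bash
cat > fit.py <<'E'
from h import *
from scipy.optimize import least_squares
def fit(n,i,c0):
    D=np.load(f"{n}{i}.npz");c=vision.get_calibration(n);u,v,P=cloud(c,D['d']);q=D['p'][v,u].astype(int)
    W=P[(np.hypot(P[:,0]-c0[0],P[:,1]-c0[1])<.03)&(P[:,2]>.052)&(P[:,2]<.09)&(q[:,0]>1.5*q[:,2])]
    def f(x):
        a=np.array([x[3],x[4],1.]);a/=np.linalg.norm(a);w=W-x[:3];h=w@a;r2=(w**2).sum(1)-h*h
        return np.sqrt(np.maximum(r2,0)/.0215**2+(h/.031)**2)-1
    r=least_squares(f,[*c0,.045,0,0],loss='soft_l1',f_scale=.03)
    r0=least_squares(lambda y:f([*y,0.,0.]),[*c0,.045],loss='soft_l1',f_scale=.03)
    print(n,i,len(W),r.x.round(4),"upright",r0.x.round(4),"top30",np.sort(W[:,2])[-30:].mean().round(4))
E
python3 - <<'E'
from fit import *
for n in("top","side"):
    fit(n,0,(.427,-.327)); fit(n,0,(.427,-.165)); fit(n,1,(.447,-.145))
E
```

```text
top 0 352 [ 0.4267 -0.3259  0.0433 -0.0145  0.0073] upright [ 0.4266 -0.3258  0.0432] top30 0.0746
top 0 364 [ 0.4275 -0.1664  0.0468 -0.032   0.0085] upright [ 0.4272 -0.1663  0.0467] top30 0.0775
top 1 365 [ 0.4456 -0.147   0.0456  0.1402  0.1209] upright [ 0.4468 -0.146   0.0454] top30 0.0764
side 0 180 [ 0.4263 -0.327   0.0429  0.0029  0.2877] upright [ 0.4264 -0.3245  0.0427] top30 0.072
side 0 320 [ 0.427  -0.1645  0.0464 -0.0115  0.0578] upright [ 0.4269 -0.1641  0.0465] top30 0.0767
side 1 318 [ 0.4452 -0.1459  0.0456  0.156   0.2398] upright [ 0.4466 -0.1439  0.0455] top30 0.0753
```

The tilted fit, from the top camera, gives about 0.18 rad toward the well. The front of the foot is down, and the foot's centre is about 11 mm short of the well. Pushing high on the bowl would only rock the cup further. I will lean the fingers 18° with the tips leading, so they push low on the foot.

```bash
python3 -m creep '[[0.008,0.0323,0,4.17,-4.32,0,1],[0.008,0.0323,0,4.17,-4.32,0,1],[0.008,0.0323,0,4.17,-4.32,0,1],[0.008,0.0323,0,0,0,0,1],[0.008,0.0323,0,0,0,0,1],[0.008,0.0323,0,0,0,0,1],[0,0,0,0,0,0,1]]' 5
python3 -c "
from h import *
s=robot.read_state();R=cv2.Rodrigues(np.array(s['orientation']))[0];print(R.round(3));print(s['tool_pos'],s['opening'])"
```

```text
t: 6.03
tool_pos: [0.3965, -0.1811, 0.1115]
orientation: [-2.77, -1.122, -0.44]
force: [-0.7, -0.1, 0.1]
opening: 0.0002
[[ 0.683  0.696  0.221]
 [ 0.661 -0.718  0.219]
 [ 0.311 -0.003 -0.95 ]]
[ 0.39651491 -0.18109359  0.11145695] 0.00022392105491709298
```

```bash
python3 -m creep '[[-0.001,-0.009,-0.02,0,0,0,1],[0,0,-0.03,0,0,0,1],[0,0,-0.03,0,0,0,1],[0,0,-0.008,0,0,0,1],[0,0,0,0,0,0,1],[0,0,0,0,0,0,1]]' 5
```

```text
t: 6.53
tool_pos: [0.3954, -0.1951, 0.0246]
orientation: [-2.774, -1.12, -0.439]
force: [0.6, -0.2, 0.7]
opening: 0.0004
```

```bash
python3 -m creep '[[0.005,0.006,0,0,0,0,1],[0.005,0.006,0,0,0,0,1],[0.0045,0.0055,0,0,0,0,1],[0,0,-0.0095,0,0,0,1],[0,0,0,0,0,0,1],[0,0,0,0,0,0,1]]' 5
python3 - <<'E'
from fit import *
p,d,c=grab("side");np.savez("side2.npz",p=p,d=d);fit("side",2,(.447,-.145))
cv2.imwrite("pics/e.png",cv2.resize(p[205:295,225:335],None,fx=6,fy=6,interpolation=cv2.INTER_CUBIC)[:,:,::-1])
E
```

```text
t: 7.03
tool_pos: [0.4095, -0.1772, 0.0141]
orientation: [-2.773, -1.121, -0.439]
force: [-0.4, 1.2, 0.1]
opening: 0.0004
side 2 322 [ 0.4456 -0.1451  0.0454  0.1242  0.1584] upright [ 0.4467 -0.1438  0.0454] top30 0.0753
```

View pics/e.png

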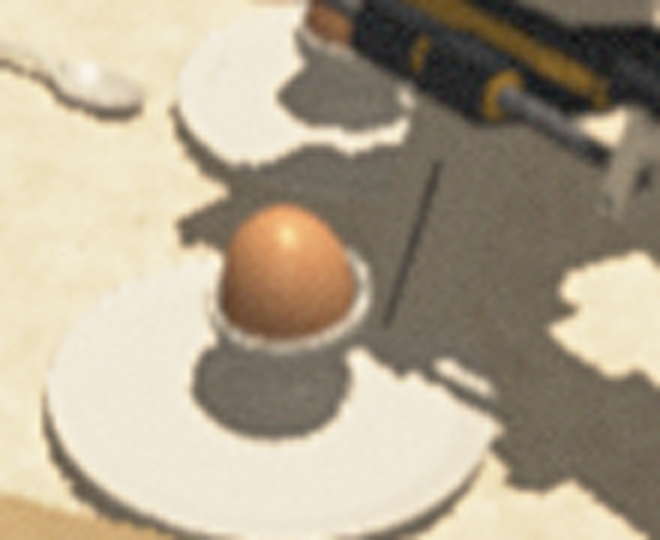

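The picture shows the cup tipped toward the well: its left rim is lower, and the right side of the bowl, at (365,280), is raised. The leaning fingers sit low behind it at (390,320). I push gently.

```bash
cat > l2.py <<'E'
import sys
from fit import *
p,d,c=grab("side");np.savez("side3.npz",p=p,d=d);fit("side",3,(.449,-.143))
cv2.imwrite(f"pics/{sys.argv[1]}.png",cv2.resize(p[205:295,225:335],None,fx=6,fy=6,interpolation=cv2.INTER_CUBIC)[:,:,::-1])
E
python3 -m creep '[[0.0016,0.0014,0,0,0,0,1],[0.0016,0.0014,0,0,0,0,1],[0.0016,0.0014,0,0,0,0,1],[0.0016,0.0014,0,0,0,0,1],[0.0016,0.0014,0,0,0,0,1],[0,0,0,0,0,0,1]]' 5; python3 l2.py f1
python3 -m creep '[[0.0011,0.001,0,0,0,0,1],[0.0011,0.001,0,0,0,0,1],[0,0,0,0,0,0,1]]' 5; python3 l2.py f2
python3 -m creep '[[0.0011,0.001,0,0,0,0,1],[0.0011,0.001,0,0,0,0,1],[0,0,0,0,0,0,1]]' 5; python3 l2.py f3
```

```text
t: 7.58
tool_pos: [0.4181, -0.1707, 0.0148]
orientation: [-2.774, -1.121, -0.44]
force: [-0.7, 0.3, -0.2]
opening: 0.0003
side 3 315 [ 0.4455 -0.1451  0.0453  0.1325  0.1649] upright [ 0.4467 -0.1437  0.0453] top30 0.0754
t: 7.88
tool_pos: [0.4202, -0.1688, 0.0147]
orientation: [-2.774, -1.12, -0.44]
force: [-1.0, -0.0, -0.9]
opening: 0.0004
side 3 325 [ 0.4454 -0.1454  0.0454  0.1485  0.1871] upright [ 0.4468 -0.1438  0.0453] top30 0.0752
t: 8.18
tool_pos: [0.4224, -0.1667, 0.0147]
orientation: [-2.774, -1.12, -0.44]
force: [0.0, -0.1, -0.1]
opening: 0.0005
side 3 319 [ 0.4453 -0.145   0.0453  0.1547  0.1384] upright [ 0.4467 -0.1438  0.0452] top30 0.0753
```

Still no contact. I continue.

```bash

python3 -m creep '[[0.0011,0.001,0,0,0,0,1],[0.0011,0.001,0,0,0,0,1],[0,0,0,0,0,0,1]]' 5; python3 l2.py f4
python3 -m creep '[[0.0011,0.001,0,0,0,0,1],[0.0011,0.001,0,0,0,0,1],[0,0,0,0,0,0,1]]' 5; python3 l2.py f5
python3 -m creep '[[0.0011,0.001,0,0,0,0,1],[0,0,0,0,0,0,1]]' 5; python3 l2.py f6
```

```text
t: 8.48
tool_pos: [0.4245, -0.1647, 0.0146]
orientation: [-2.774, -1.12, -0.44]
force: [-0.2, -0.1, -0.6]
opening: 0.0006
side 3 321 [ 0.4474 -0.1448  0.0454  0.1479  0.2465] upright [ 0.4488 -0.1428  0.0452] top30 0.0751
t: 8.78
tool_pos: [0.4268, -0.1627, 0.0147]
orientation: [-2.774, -1.12, -0.44]
force: [-0.2, -0.1, -0.7]
opening: 0.0002
side 3 315 [ 0.4499 -0.1429  0.0452  0.1849  0.1817] upright [ 0.4516 -0.1414  0.0451] top30 0.0751
t: 9.0
tool_pos: [0.4279, -0.1618, 0.0147]
orientation: [-2.774, -1.12, -0.44]
force: [-0.4, -0.4, 0.1]
opening: 0.0006
side 3 317 [ 0.4515 -0.1429  0.0453  0.1532  0.1983] upright [ 0.4529 -0.1412  0.0452] top30 0.075
```

View pics/f6.png

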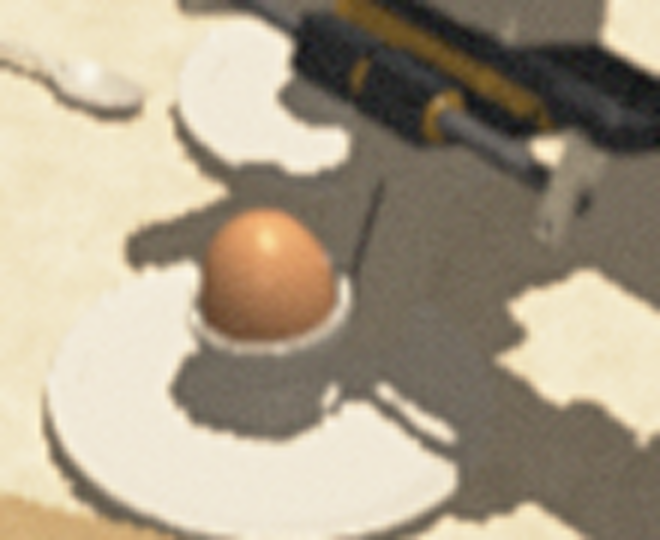

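The cup is still tipped, it has moved about 6 mm toward the well, and the saucer hasn't moved. I continue with slightly more y.

```bash

python3 -m creep '[[0.001,0.0011,0,0,0,0,1],[0,0,0,0,0,0,1]]' 5; python3 l2.py g1
python3 -m creep '[[0.001,0.0011,0,0,0,0,1],[0,0,0,0,0,0,1]]' 5; python3 l2.py g2
python3 -m creep '[[0.001,0.0011,0,0,0,0,1],[0,0,0,0,0,0,1]]' 5; python3 l2.py g3
```

```text
t: 9.22
tool_pos: [0.4289, -0.1607, 0.0147]
orientation: [-2.774, -1.12, -0.44]
force: [-0.3, -0.5, -0.0]
opening: 0.0005
side 3 316 [ 0.4527 -0.1411  0.045   0.1092  0.1253] upright [ 0.4538 -0.1401  0.045 ] top30 0.0752
t: 9.43
tool_pos: [0.4299, -0.1596, 0.0147]
orientation: [-2.774, -1.12, -0.44]
force: [-0.2, -1.2, 0.0]
opening: 0.0007
side 3 317 [ 0.4533 -0.1396  0.0448  0.1515  0.1047] upright [ 0.4546 -0.1387  0.0448] top30 0.0749
t: 9.65
tool_pos: [0.4308, -0.1584, 0.0147]
orientation: [-2.774, -1.12, -0.44]
force: [-0.6, 0.2, -0.9]
opening: 0.0007
side 3 316 [ 0.4542 -0.1395  0.0451  0.1385  0.2151] upright [ 0.4555 -0.1378  0.0451] top30 0.0751
```

```bash

python3 -m creep '[[-0.004,-0.004,0,0,0,0,1],[-0.004,-0.004,0,0,0,0,1],[0,0,0,0,0,0,1]]' 5; python3 l2.py g4
```

```text
t: 9.95
tool_pos: [0.4222, -0.1673, 0.0147]
orientation: [-2.775, -1.12, -0.439]
force: [-0.0, -0.6, -0.5]
opening: 0.0004
side 3 288 [ 0.449  -0.1425  0.0424  0.0446  0.0709] upright [ 0.4495 -0.1419  0.0424] top30 0.0728
```

It dropped in once released: the egg height is 0.0424, against 0.0427 for the finished setting. I retreat and check from above.

```bash
python3 -m creep '[[-0.01,-0.01,0.003,0,0,0,1],[-0.02,-0.02,0.01,0,0,0,1],[-0.01,-0.02,0.04,0,0,0,1],[0,-0.01,0.0417,-4.17,4.32,0,1],[-0.01,-0.0417,0.04,-4.17,4.32,0,1],[-0.01,-0.0417,0.0,-4.17,4.32,0,1],[-0.01,-0.0417,0.0,0,0,0,1],[0,-0.0417,0.0,0,0,0,1],[0,-0.0417,0.0,0,0,0,1],[0,0,0,0,0,0,1]]' 5
python3 - <<'E'
from fit import *
P=[]
for n,x0,y0,x1,y1 in(("top",115,170,215,270),("side",225,205,325,305)):
    p,d,c=grab(n);np.savez(n+"4.npz",p=p,d=d);fit(n,4,(.449,-.144));fit(n,4,(.427,-.327))
    P.append(cv2.resize(p[y0:y1,x0:x1],(398,398),interpolation=cv2.INTER_CUBIC))
cv2.imwrite("pics/z.png",np.hstack(P)[:,:,::-1])
# saucer/bystander shift: image difference outside the cup
E
```

```text
t: 10.83
tool_pos: [0.356, -0.4241, 0.1317]
orientation: [2.914, 1.171, -0.002]
force: [0.6, -0.2, -0.6]
opening: 0.0
top 4 337 [ 0.4501 -0.1434  0.0429 -0.0724 -0.0957] upright [ 0.4494 -0.1443  0.0428] top30 0.0737
top 4 0 [ 0.427 -0.327  0.045  0.     0.   ] upright [ 0.427 -0.327  0.045] top30 nan
side 4 289 [ 0.4494 -0.1427  0.0423  0.0021  0.0822] upright [ 0.4494 -0.142   0.0424] top30 0.0726
side 4 179 [ 0.4259 -0.3255  0.0427  0.0411  0.1438] upright [ 0.4263 -0.3242  0.0427] top30 0.0722fit.py:11: RuntimeWarning: Mean of empty slice.
  print(n,i,len(W),r.x.round(4),"upright",r0.x.round(4),"top30",np.sort(W[:,2])[-30:].mean().round(4))
  ret = ret.dtype.type(ret / rcount)
```

View pics/z.png

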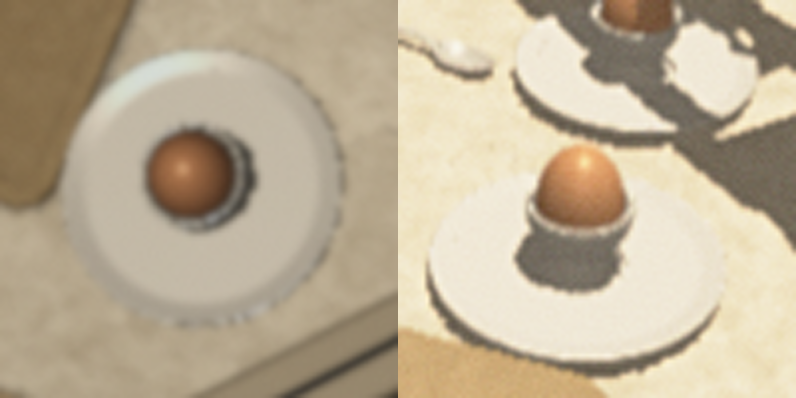

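The cup stands level on the saucer axis, the saucer outline hasn't moved, and the other setting is intact. I'm handing it in.

```bash
python3 -c "
from plant import robot
print(robot.close_job())"
```

```text
the job is handed in; nothing more can be done
None
```

The off-centre cup is now down in the well of its saucer and standing level, with the egg still in it; I handed the job in at about 11 s. I used 10 pictures.

**What I did:** I pushed the cup about 25 mm across the ledge with slow, upright fingertips. It stopped with the front of its foot in the well, tilted about 0.18 rad, because pushing on the bowl only rocked it. I backed off, leaned the fingers 18° so they pushed low on the foot, and moved it on in 1–2 mm steps. The foot dropped in when I released it.

**Last checks:**
- **Height:** the egg's centre is at z = 0.0424–0.0428 m, against 0.0427–0.0432 m for the finished setting.
- **Position:** the egg is at (0.4494, -0.1443) from the top camera, against a well centre of about (0.4494, -0.1452).
- **Level:** the cup looks level in the picture.
- **Saucer and other egg:** the saucer's outline moved less than a pixel, and the side camera's fit of the other egg agrees with its start to about 1 mm.
- **Arm:** it is clear of everything.

**Less certain:**
- **Camera disagreement:** the cameras differ by about 2 mm in y, from calibration.
- **Egg tilt:** the two cameras gave about 0.12 and 0.08 rad in disagreeing directions; I took this as depth noise.
- **Other setting from above:** the arm hid it from the top camera at the end, so only the side view confirms it.
- **Bystanders:** I did not measure the salt, spoons and glass again, but the arm never went near them.

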